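# Park the peg organiser between its rails

### The job

Put the clear plastic organiser away in its parking lane by pushing only: before it goes in, push its open drawer shut, then push the organiser down between the two aluminium rails until it is home against the stop at the end, drawer still shut. Straighten and centre it first, because neither the organiser nor the gripper may touch either rail. Do not pick up, tip or lift anything, leave the other things where they are, and finish with the gripper clear.

Things in the scene. Friction and masses are not known exactly. Their poses are not given: they have to be found in the camera images.
- organiser: Clear plastic organiser, two flat-fronted drawers one above the other, loose: 140 (x) x 100 (y) x 80 mm high, about 0.6 kg, lower drawer always shut. Origin: centre of underside; +x to its back (70 mm off), front 70 mm off on -x with drawers shut. Starts just outside the lane's mouth, back to the lane, up to 22 mm to one side and 0.15 rad askew. Slides on the cement under a push of a few N.
- drawer (a joint): How far the organiser's upper drawer stands out, m: 0 shut, up to 0.06 out towards the organiser's -x; starts 25 to 50 mm out. Little friction (about 0.5 N, less than the organiser's on the cement); stays where it is left.
- drawer_front (a point): Centre of the upper drawer's flat front panel (outer face), 59 mm above the cement; the panel is 96 wide x 34 mm high and 4 mm thick, facing the organiser's -x. No handle sticks out. Axes as the organiser's.
- lane: Parking lane fixed to the cement: two parallel aluminium rails and a stop bar across the far end. Origin: on the cement, middle of the open mouth; +x down the lane, y left, z up. Rails run from x = 0 to 180 mm; the stop's near face is at x = 180 mm (34 high, 14 thick). No floor plate. With the organiser home, its origin is at x = 110 mm.
- rail_left: Left rail of the lane (lane +y): aluminium bar 180 long x 10 wide x 22 mm high. Origin: centre of its underside, +x along the lane. Its inner face is 62 mm from the lane's centre line, so a centred, straight organiser has 12 mm of air on each side.
- rail_right: Right rail (lane -y), the same bar, inner face 62 mm from the centre line on the other side.
- plug: Purple hard silicone sink plug, 48 mm across, 40 high, beyond the right rail. Origin: centre of its underside. Bystander, to be left alone.
- nozzle: Aluminium hose spray nozzle standing on end, 34 mm across, 88 high, beyond the left rail. Origin: centre of its underside. Bystander, to be left alone.
- soap_tray: White ceramic soap tray 130 x 90 x 22 mm. Origin: centre of its underside. Bystander, to be left alone.
- soap_bar: Soap bar 80 x 50 x 25 mm lying in the tray. Origin: centre of its underside. Bystander, to be left alone.
- brush: Bamboo scrubbing brush, 150 x 50 x 40 mm, bristles down. Origin: centre of its underside. Bystander, to be left alone.
- cup: Blue glazed mug, 72 mm across, 85 high, beyond the lane's end. Origin: centre of its underside. Bystander, to be left alone.

How it is judged (in metres and radians):
On the way, in this order (a step that is already met when the one before it is completed fails the run):
1. the drawer is pushed shut while the organiser is still outside the lane (value of joint drawer below 0.005 m and x of organiser in the frame of lane below -0.06 m), for 0.1 s.
2. the organiser is home against the stop between the rails (x of organiser in the frame of lane above 0.1 m and y of organiser in the frame of lane between -0.013 and 0.013 m and value of joint drawer below 0.005 m), for 0.1 s.
At the end, for the whole second after the job is handed in: The organiser rests flat between the rails with its back within 10 mm of the stop, within 13 mm of the centre line and 0.15 rad of straight, its drawer out by less than 5 mm, and nothing moving (all of step 2 and angle between the x axis of organiser and the x axis of lane, either way round below 0.15 rad and height (world z) of organiser below 0.006 m and angle between organiser's own z axis and vertical below 0.06 rad and linear speed of organiser below 0.01 m/s); the robot touches nothing.
It fails at once if a rail is touched (contact force between any of rail_left, rail_right and anything else above 0.2 N).
It fails at once if the organiser is lifted or tipped (height (world z) of organiser above 0.012 m or angle between organiser's own z axis and vertical above 0.2 rad).
It fails at once if a bystander is moved more than 15 mm (distance of any of plug, nozzle, soap_tray, soap_bar, brush, cup from where it was at the start of the episode above 0.015 m).
It also fails if it takes over 72 s, if anything falls off the work surface, if the arm or the gripper's body presses on something with over 40 N, if the wrist force passes 120 N, or if a joint passes its speed limit or range.

### The arm

A 6-joint arm with a two-finger parallel gripper is mounted at the origin on the work surface. World frame = base frame: x ahead of the robot, y to its left, z up, the work surface at z = 0. Lengths are in m, angles in degrees, forces in N, time in s.
With the tool pointing down it reaches from about 0.3 to 0.75 m from the base axis. Payload 8.5 kg.
Tool frame: the origin (TCP) lies midway between the tips of the shut fingers; the grasp point (between the pads) lies 19 mm behind it (env.hold_point_z is the distance from the TCP to the grasp point, in m); z points along the fingers, y is the line along which they close (so a half turn about z gives the same grasp; the last joint's range is limited). The gripper opens to 85 mm and grips with 20 to 120 N. Pads are 22 mm wide; open, the fingers measure 114 mm over their backs; the gripper's body (76 mm by 85 mm) begins 54 mm behind the grasp point. The pads swing forward as they close: fully open they stand 13 mm farther back than shut.
Start: joints at [-75.418, 21.807, 74.336, -0, 83.858, -12.336], TCP at [0.249, -0.49, 0.231] pointing down, gripper open.
Joint ranges: [-178.18, 178.18], [-50.72, 133.34], [12.68, 142.11], [-81.47, 261.47], [9.98, 163.14], [-165.26, 165.26]. Speed limits (degrees/s): [136.94, 136.94, 180, 180, 180, 180].

### API

Orientations are given as a 3x3 rotation matrix whose columns are the frame's x, y, z axes.
In Python, from rig import observe, get_image, camera_info, env gives the robot as it stands.
- The arm moves only by the tool drive_tool, never from a script. Its arguments are lists of equal length, an entry for each row: "offset": the shift along the tool's x, y, z in units of 40 mm (1.0 is 40 mm), a list of three; "turn": the turn, a rotation vector about the tool's x, y, z in units of 6 degrees (1.0 is 6 degrees), a list of three; "hand": the opening, from 0 (shut) to 1 (fully open). A call has exactly 10 rows; each row shifts and turns the commanded pose from where the row before left it, along the tool's axes as they then stand; what a row does not reach is not made up. A row lasts 1/8 s, in which the tool goes at most 62.5 mm and 10.7 degrees, less where a joint would pass 70% of its speed; a pose out of reach is approached as far as the arm can. A call is refused whole if a number of a shift passes 1 or a number of a turn 1, either way. A call with a gripper value outside its range is refused whole. The fingers move at their own pace and stop on an object; "newtons" is the grip in N (left out, the last holds). Time passes only in rows, so rows that do not move let the fingers close, or fill a call up. It gives the time, the measured TCP pose, the force, the opening and the grip force at its end, in the units of the state.
- observe(): the state, without advancing time (a new reading comes with each control period).
- get_image(name): name is "scene" or "top" or "wrist"; returns the picture (400x640x3 uint8, blue, green, red); there is no depth.
- camera_info(name): a dict with "fx", "fy", "cx", "cy" (pixels), "world_to_cam" (4x4, takes a point from world to camera coordinates). Camera axes: x right, y down, z forward; pixel columns grow to the right and rows downward; lengths in m; the calibration is good to about 2 mm. A picture is of the moment at which its call begins: read the wrist's pose just before it. camera_info takes no time and is no camera call; for the wrist camera it gives the pose at the moment of the call.
- env.close_job(): hands the job in; it is judged then, once.
The state is a dict: "time_s": time; "q": joint angles; "qvel": joint speeds; "joint_efforts": joint torques, N m; "position": TCP position; "tool_rot": TCP orientation; "ft_force": force on the tool from outside, world axes, zero at the start; "wrist_torque": the same for the moment, N m; "grip_width": finger opening in m; "gripper_force": force on a finger pad.
Only numpy, scipy, OpenCV 4.12 (cv2) and the standard library are available. Lean on these libraries where they do the work, as an engineer would, in place of code of your own. Each camera call takes 0.05 s, during which the arm holds its last target. There are 200 camera calls.

## Working session

There is one attempt and no reset: what is moved stays moved. The work goes in short steps, Python scripts to look and compute and a tool call to move; the robot and the scene stay as the last step left them, time stands still between calls to the robot, and variables do not carry over. Pictures are saved under pics/ and viewed, at most 10 in all, crops included, and the job is handed in when it is done.

Besides the shell and the picture viewer there is one more tool, called after "Call:" as name(argument=value, ...), one argument or row to a line, values as JSON. drive_tool: Moves the arm, as the interface text tells. Its arguments: {"type":"object","properties":{"offset":{"type":"array"},"turn":{"type":"array"},"hand":{"type":"array"},"newtons":{"type":"number"}},"required":["offset","turn","hand"]}

```bash
mkdir -p pics; ls; python3 - <<'E'
from rig import observe, get_image, camera_info, env
import cv2, numpy as np
for n in("top","scene"):
    cv2.imwrite(f"pics/{n}0.png",get_image(n)); c=camera_info(n); print(n,c)
s=observe(); print(s["time_s"],s["position"],s["tool_rot"],s["ft_force"])
E
```

```text
pics
top {'fx': 504.5718240977915, 'fy': 504.5718240977915, 'cx': 323.3612885869848, 'cy': 195.38890653903425, 'world_to_cam': array([[ 0.0218557 , -0.99911091,  0.03605162,  0.06655627],
       [-0.98355724, -0.02795352, -0.17842015,  0.59721887],
       [ 0.17926929, -0.03155933, -0.98329371,  0.8843584 ],
       [ 0.        ,  0.        ,  0.        ,  1.        ]])}
scene {'fx': 458.15311814606065, 'fy': 458.15311814606065, 'cx': 319.5993862940131, 'cy': 203.42656321205683, 'world_to_cam': array([[ 0.27706171,  0.96075698,  0.01352153, -0.27433685],
       [ 0.81059875, -0.22615705, -0.5401691 , -0.43538655],
       [-0.51591324,  0.16062071, -0.84144787,  1.3179289 ],
       [ 0.        ,  0.        ,  0.        ,  1.        ]])}
0.1 [ 0.24893616 -0.4901425   0.23079403] [[ 8.91639756e-01  4.52745444e-01 -3.27774689e-04]
 [ 4.52745482e-01 -8.91638930e-01  1.24400462e-03]
 [ 2.70960754e-04 -1.25760249e-03 -9.99999173e-01]] [ 0.00539477  0.1961052  -0.11419868]
```

View pics/top0.png

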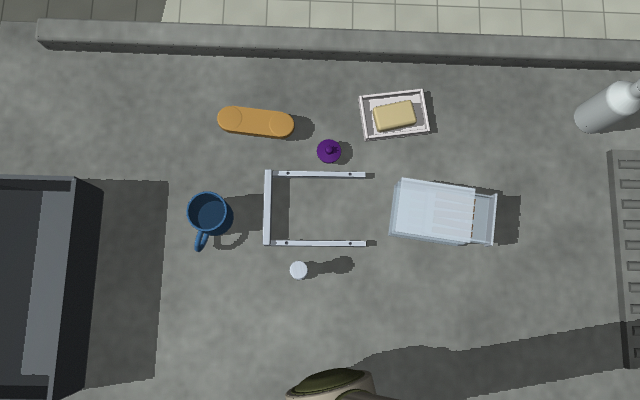

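View pics/scene0.png

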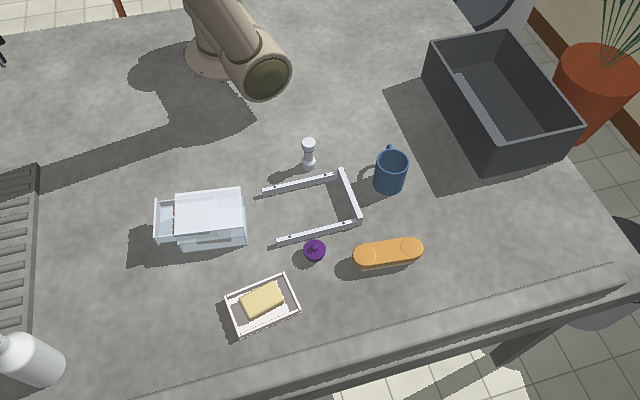

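```bash
cat > h.py <<'E'
from rig import observe, get_image, camera_info, env
import cv2, numpy as np
def ray(c,uv,z):
    W=c["world_to_cam"];R=W[:3,:3];t=W[:3,3];o=-R.T@t
    d=R.T@np.array([(uv[0]-c["cx"])/c["fx"],(uv[1]-c["cy"])/c["fy"],1]);return (o+d*(z-o[2])/d[2])[:2]
def proj(c,p):
    q=c["world_to_cam"][:3]@np.append(p,1);return q[:2]/q[2]*c["fx"]+[c["cx"],c["cy"]]
E
python3 - <<'E'
import cv2
a=cv2.imread("pics/top0.png")[160:260,250:510]
cv2.imwrite("pics/crop0.png",cv2.resize(a,None,fx=3,fy=3,interpolation=cv2.INTER_CUBIC))
E
```

```text
(no output)
```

View pics/crop0.png

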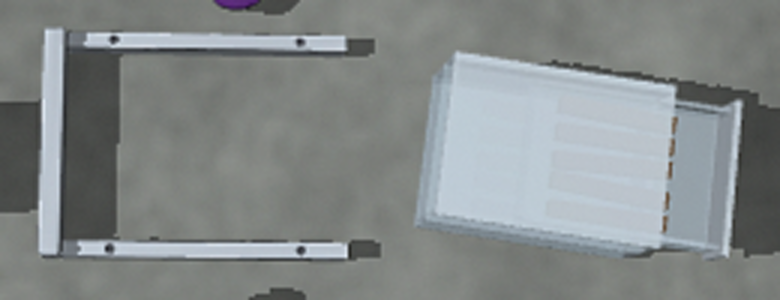

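```bash
cat > m0.py <<'E'
from h import *
c=camera_info("top")
P=lambda u,v,z:ray(c,(250+(u+.5)/3-.5,160+(v+.5)/3-.5),z)
r=[P(114,39,.022),P(300,42,.022)];l=[P(109,248,.022),P(300,250,.022)]
print("railsR",r,"L",l,"mouth",P(347,43,.022),P(348,250,.022))
print("stop near face",P(64,30,.034),P(62,252,.034))
o=[P(455,52,.08),P(675,86,.08),P(660,247,.08),P(438,212,.08)]
print("org",o,np.mean(o,0)); 
f=lambda d:np.degrees(np.arctan2(d[1],d[0]))
print([f(x) for x in(r[0]-r[1],l[0]-l[1],o[0]-o[1],o[3]-o[2],o[3]-o[0],o[2]-o[1])])
d=[P(740,101,.076),P(728,257,.076)];print("drawer",d,f(d[1]-d[0]))
print([np.linalg.norm(o[i]-o[(i+1)%4]) for i in range(4)])
E
python3 m0.py
```

```text
railsR [array([0.64350239, 0.1504037 ]), array([0.64512666, 0.03051967])] L [array([0.50918184, 0.14890229]), array([0.51092546, 0.02883659])] mouth [6.45379040e-01 6.62448575e-05] [ 0.51168273 -0.00149814]
stop near face [0.64567511 0.18177557] [0.50495544 0.17732928]
org [array([ 0.62846768, -0.05907982]), array([ 0.61129446, -0.19366868]), array([ 0.51300007, -0.18145447]), array([ 0.53052788, -0.04831137])] [ 0.57082252 -0.12062858]
[np.float64(90.77623172884519), np.float64(90.832000217223), np.float64(82.72848539057814), np.float64(82.5003445867559), np.float64(173.72554669526681), np.float64(172.91664869122422)]
drawer [array([ 0.60392552, -0.23491762]), array([ 0.50841403, -0.22380847])] 173.36561710425048
[np.float64(0.1356800601714922), np.float64(0.09905035691006955), np.float64(0.13429187929384345), np.float64(0.09853001821609961)]
```

Call:
drive_tool(
  offset=[
    [0, 0, 0],
    [0, 0, 0],
    [0, 0, 0],
    [0, 0, 0],
    [0, 0, 0],
    [0, 0, 0],
    [0, 0, 0],
    [0, 0, 0],
    [0, 0, 0],
    [0, 0, 0],
  ],
  turn=[
    [0, 0, -0.93],
    [0, 0, -0.93],
    [0, 0, -0.93],
    [0, 0, -0.93],
    [0, 0, -0.93],
    [0, 0, -0.93],
    [0, 0, -0.93],
    [0, 0, -0.93],
    [0, 0, -0.93],
    [0, 0, -0.93],
  ],
  hand=[0.55, 0.55, 0.55, 0.55, 0.55, 0.55, 0.55, 0.55, 0.55, 0.55],
)

```text
time_s: 1.35
position: [0.2489, -0.4902, 0.2309]
tool_rot: [[0.124, 0.992, -0.0], [0.992, -0.124, 0.001], [0.001, -0.0, -1.0]]
ft_force: [0.0, -0.6, -0.4]
grip_width: 0.0472
gripper_force: 0.0
```

```bash
cat >> h.py <<'E'
def go(x,y,z):
    s=observe();R=s["tool_rot"];p=np.array(s["position"])
    print("t",round(s["time_s"],2),"pos",p.round(4),"yaw",np.degrees(np.arctan2(R[1,0],R[0,0])).round(2),"w",s["grip_width"],"F",np.round(s["ft_force"],2))
    print("units total",(np.array(R).T@(np.array([x,y,z])-p)/.04).round(2))
E
python3 -c "
from h import *
go(.551,-.269,.12)"
```

```text
t 1.35 pos [ 0.2489 -0.4902  0.2309] yaw 82.9 w 0.04715929774800828 F [ 0.03 -0.59 -0.38]
units total [6.42 6.81 2.78]
```

Call:
drive_tool(
  offset=[
    [0.64, 0.68, 0.28],
    [0.64, 0.68, 0.28],
    [0.64, 0.68, 0.28],
    [0.64, 0.68, 0.28],
    [0.64, 0.68, 0.28],
    [0.64, 0.68, 0.28],
    [0.64, 0.68, 0.28],
    [0.64, 0.68, 0.28],
    [0.64, 0.68, 0.28],
    [0.64, 0.68, 0.28],
  ],
  turn=[
    [0, 0, 0],
    [0, 0, 0],
    [0, 0, 0],
    [0, 0, 0],
    [0, 0, 0],
    [0, 0, 0],
    [0, 0, 0],
    [0, 0, 0],
    [0, 0, 0],
    [0, 0, 0],
  ],
  hand=[0.55, 0.55, 0.55, 0.55, 0.55, 0.55, 0.55, 0.55, 0.55, 0.55],
)

```text
time_s: 2.6
position: [0.552, -0.27, 0.1186]
tool_rot: [[0.127, 0.992, -0.001], [0.992, -0.127, 0.0], [0.0, -0.001, -1.0]]
ft_force: [0.6, -0.3, -0.3]
grip_width: 0.0469
gripper_force: 0.0
```

```bash
python3 -c "
from h import *
go(.551,-.269,.038)
cv2.imwrite('pics/w1.png',get_image('wrist'))
c=camera_info('wrist');print(proj(c,[.5562,-.2294,.076]),proj(c,[.6039,-.2349,.076]),proj(c,[.5084,-.2238,.076]))"
```

```text
t 2.6 pos [ 0.552  -0.27    0.1186] yaw 82.72 w 0.046940137977049295 F [ 0.59 -0.34 -0.25]
units total [ 0.02 -0.03  2.01]
[309.32846058 164.36827725] [399.92282113 163.53682454] [218.69795076 165.0383592 ]
```

View pics/w1.png

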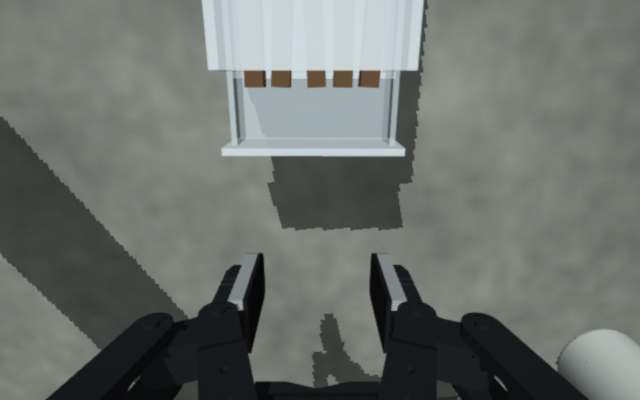

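Call:
drive_tool(
  offset=[
    [0, 0.01, 0.2],
    [0, 0.01, 0.2],
    [0, 0.01, 0.2],
    [0, 0.01, 0.2],
    [0, 0.01, 0.2],
    [0, 0, 0.2],
    [0, 0, 0.2],
    [0, 0, 0.2],
    [0, 0, 0.2],
    [0, 0, 0.2],
  ],
  turn=[
    [0, 0, 0],
    [0, 0, 0],
    [0, 0, 0],
    [0, 0, 0],
    [0, 0, 0],
    [0, 0, 0],
    [0, 0, 0],
    [0, 0, 0],
    [0, 0, 0],
    [0, 0, 0],
  ],
  hand=[0.55, 0.55, 0.55, 0.55, 0.55, 0.55, 0.55, 0.55, 0.55, 0.55],
)

```text
time_s: 3.9
position: [0.5532, -0.2712, 0.0388]
tool_rot: [[0.127, 0.992, 0.0], [0.992, -0.127, 0.0], [0.0, 0.0, -1.0]]
ft_force: [-0.7, -0.3, 0.2]
grip_width: 0.0465
gripper_force: 0.0
```

Call:
drive_tool(
  offset=[
    [0.16, 0, 0],
    [0.16, 0, 0],
    [0.16, 0, 0],
    [0.16, 0, 0],
    [0.16, 0, 0],
    [0.16, 0, 0],
    [0.16, 0, 0],
    [0.16, 0, 0],
    [0.16, 0, 0],
    [0.1, 0, 0],
  ],
  turn=[
    [0, 0, 0],
    [0, 0, 0],
    [0, 0, 0],
    [0, 0, 0],
    [0, 0, 0],
    [0, 0, 0],
    [0, 0, 0],
    [0, 0, 0],
    [0, 0, 0],
    [0, 0, 0],
  ],
  hand=[0.55, 0.55, 0.55, 0.55, 0.55, 0.55, 0.55, 0.55, 0.55, 0.55],
)

```text
time_s: 5.15
position: [0.5611, -0.2097, 0.0393]
tool_rot: [[0.127, 0.992, -0.0], [0.992, -0.127, 0.0], [0.0, -0.0, -1.0]]
ft_force: [0.7, 0.3, 0.4]
grip_width: 0.0466
gripper_force: 0.2
```

```bash
python3 -c "
from h import *
go(.551,-.269,.038)
a=get_image('top');cv2.imwrite('pics/t2f.png',a);cv2.imwrite('pics/t2.png',cv2.resize(a[160:260,340:540],None,fx=4,fy=4,interpolation=cv2.INTER_CUBIC))"
```

```text
t 5.15 pos [ 0.5611 -0.2097  0.0393] yaw 82.73 w 0.04656197188374269 F [0.72 0.3  0.4 ]
units total [-1.5  -0.06  0.03]
```

View pics/t2.png

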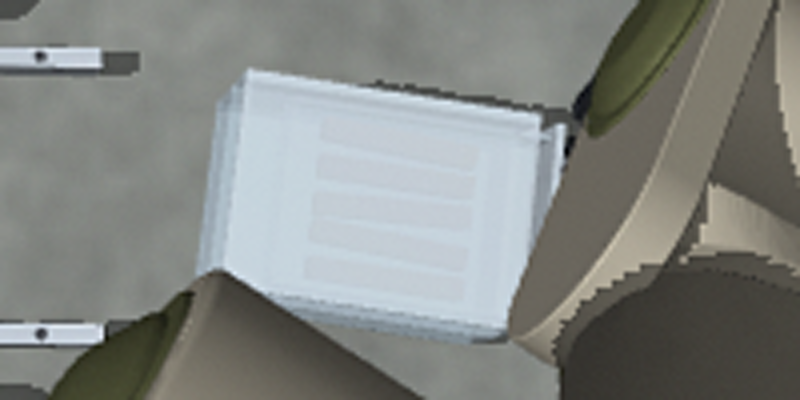

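Call:
drive_tool(
  offset=[
    [0.03, 0, 0],
    [0.03, 0, 0],
    [0.03, 0, 0],
    [0.03, 0, 0],
    [0.03, 0, 0],
    [0.03, 0, 0],
    [0.03, 0, 0],
    [0.03, 0, 0],
    [0.03, 0, 0],
    [0.03, 0, 0],
  ],
  turn=[
    [0, 0, 0],
    [0, 0, 0],
    [0, 0, 0],
    [0, 0, 0],
    [0, 0, 0],
    [0, 0, 0],
    [0, 0, 0],
    [0, 0, 0],
    [0, 0, 0],
    [0, 0, 0],
  ],
  hand=[0.55, 0.55, 0.55, 0.55, 0.55, 0.55, 0.55, 0.55, 0.55, 0.55],
)

```text
time_s: 6.45
position: [0.5626, -0.1985, 0.0393]
tool_rot: [[0.127, 0.992, 0.0], [0.992, -0.127, -0.001], [-0.001, 0.0, -1.0]]
ft_force: [-0.4, -3.8, -0.3]
grip_width: 0.0472
gripper_force: 2.1
```

```bash
python3 -c "
from h import *
go(.551,-.269,.038)
a=get_image('top');b=cv2.imread('pics/t2f.png')
# back right corner region shift
p=b[172:195,390:430].copy();r=cv2.matchTemplate(a[162:205,375:445],p,cv2.TM_CCOEFF_NORMED);print(cv2.minMaxLoc(r))"
```

```text
t 6.45 pos [ 0.5626 -0.1985  0.0393] yaw 82.71 w 0.04719252061667378 F [-0.41 -3.83 -0.28]
units total [-1.78 -0.06  0.03]
(0.2044028639793396, 0.9904083013534546, (30, 0), (14, 10))
```

Call:
drive_tool(
  offset=[
    [-0.4, 0, 0],
    [-0.4, 0, 0],
    [-0.4, 0, 0],
    [-0.3, 0, -0.5],
    [0, 0, -0.5],
    [0, 0, -0.5],
    [0, 0, -0.5],
    [0, 0, 0],
    [0, 0, 0],
    [0, 0, 0],
  ],
  turn=[
    [0, 0, 0],
    [0, 0, 0],
    [0, 0, 0],
    [0, 0, 0],
    [0, 0, 0],
    [0, 0, 0.6],
    [0, 0, 0.8],
    [0, 0, 0.75],
    [0, 0, 0.75],
    [0, 0, 0.75],
  ],
  hand=[0.55, 0.55, 0.55, 0, 0, 0, 0, 0, 0, 0],
)

```text
time_s: 7.75
position: [0.5547, -0.2586, 0.1193]
tool_rot: [[0.49, 0.871, 0.0], [0.871, -0.49, 0.0], [0.0, -0.0, -1.0]]
ft_force: [0.0, 0.4, 0.7]
grip_width: 0.0003
gripper_force: 0.0
```

Call:
drive_tool(
  offset=[
    [0, 0, 0],
    [0, 0, 0],
    [0, 0, 0],
    [0, 0, 0],
    [0, 0, 0],
    [0, 0, 0],
    [0, 0, 0],
    [0, 0, 0],
    [0, 0, 0],
    [0, 0, 0],
  ],
  turn=[
    [0, 0, 1],
    [0, 0, 1],
    [0, 0, 1],
    [0, 0, 1],
    [0, 0, 1],
    [0, 0, 1],
    [0, 0, 1],
    [0, 0, 1],
    [0, 0, 1],
    [0, 0, 1],
  ],
  hand=[0, 0, 0, 0, 0, 0, 0, 0, 0, 0],
)

```text
time_s: 9.0
position: [0.5547, -0.2586, 0.1193]
tool_rot: [[1.0, 0.01, -0.0], [0.01, -1.0, 0.0], [-0.0, -0.0, -1.0]]
ft_force: [0.8, -0.3, -0.2]
grip_width: 0.0001
gripper_force: 0.0
```

```bash
python3 -c "
from h import *
go(.485,-.1755,.12)
a=get_image('top');cv2.imwrite('pics/t3f.png',a);cv2.imwrite('pics/t3.png',cv2.resize(a[160:260,330:530],None,fx=4,fy=4,interpolation=cv2.INTER_CUBIC))"
```

```text
t 9.0 pos [ 0.5547 -0.2586  0.1193] yaw 0.58 w 0.00012509726665882814 F [ 0.78 -0.28 -0.17]
units total [-1.72 -2.09 -0.02]
```

View pics/t3.png

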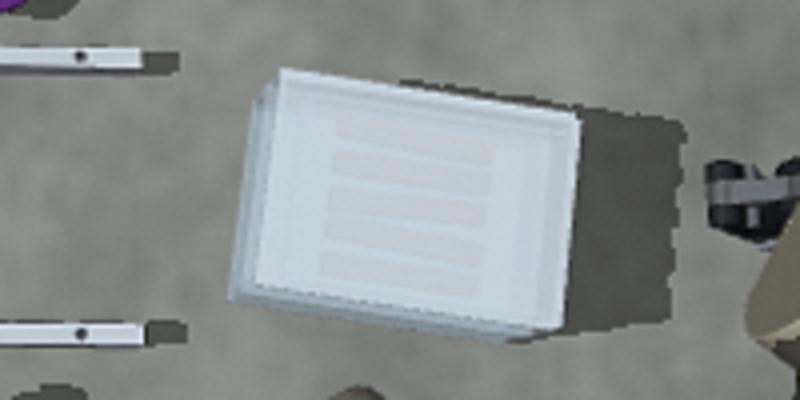

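```bash
cat > org.py <<'E'
from h import *
def org(a):
    c=camera_info("top")
    a=cv2.resize(a[130:290,240:560],None,fx=4,fy=4,interpolation=cv2.INTER_CUBIC).astype(int)
    m=((a[...,0]>188)&(a[...,0]-a[...,2]>6)).astype(np.uint8)*255
    m=cv2.morphologyEx(m,cv2.MORPH_OPEN,np.ones((45,45)))   # drops rails
    m=cv2.morphologyEx(cv2.copyMakeBorder(m,99,99,99,99,0),cv2.MORPH_CLOSE,np.ones((61,61)))[99:-99,99:-99]
    k=max(cv2.findContours(m,0,2)[0],key=cv2.contourArea)
    w=np.array([ray(c,((u+.5)/4-.5+240,(v+.5)/4-.5+130),.08) for u,v in k[:,0]])
    (ctr,sz,an)=cv2.minAreaRect((w*1e3).astype(np.float32))
    bx=cv2.boxPoints((ctr,sz,an)); an=an%90; h=an+90 if an<45 else an
    C=np.array(ctr); L0=np.array([578.5,-.7]); t=np.radians(90.8); u=np.array([np.cos(t),np.sin(t)]); n=np.array([-u[1],u[0]])
    print("ctr",C.round(1),"size",np.round(sz,1),"heading",round(h,2),"lane xy",((C-L0)@u).round(1),((C-L0)@n).round(1)); return m
if __name__=="__main__":
    import sys
    a=cv2.imread(sys.argv[1]) if len(sys.argv)>1 else get_image("top")
    cv2.imwrite("pics/mask.png",org(a))
E
python3 org.py pics/t3f.png; python3 - <<'E'
from h import *
c=camera_info("top");P=lambda u,v,z:ray(c,(330+(u+.5)/4-.5,160+(v+.5)/4-.5),z)
o=[P(283,69,.08),P(580,117,.08),P(560,328,.08),P(258,285,.08)];print(np.round(o,4),np.mean(o,0));f=lambda d:np.degrees(np.arctan2(d[1],d[0]))
print([f(x) for x in(o[0]-o[1],o[3]-o[2],o[3]-o[0],o[2]-o[1])],np.linalg.norm(o[0]-o[1]))
E
```

```text
ctr [ 570.9 -116. ] size [144.4 100.9] heading 82.71 lane xy -115.2 9.2
[[ 0.6286 -0.0573]
 [ 0.6103 -0.1936]
 [ 0.5137 -0.1814]
 [ 0.5295 -0.0455]] [ 0.57052146 -0.11945448]
[np.float64(82.32248358351035), np.float64(83.3609796607346), np.float64(173.2215937477288), np.float64(172.82647768886548)] 0.13746850699122015
```

Call:
drive_tool(
  offset=[
    [-0.2, -0.2, 0],
    [-0.2, -0.2, 0],
    [-0.2, -0.2, 0],
    [-0.2, -0.2, 0],
    [-0.2, -0.2, 0],
    [-0.2, -0.2, 0],
    [-0.2, -0.2, 0],
    [-0.2, -0.2, 0],
    [-0.12, -0.2, 0],
    [-0.1, -0.2, 0],
  ],
  turn=[
    [0, 0, 0],
    [0, 0, 0],
    [0, 0, 0],
    [0, 0, 0],
    [0, 0, 0],
    [0, 0, 0],
    [0, 0, 0],
    [0, 0, 0],
    [0, 0, 0],
    [0, 0, 0],
  ],
  hand=[0, 0, 0, 0, 0, 0, 0, 0, 0, 0],
)

```text
time_s: 10.3
position: [0.4808, -0.1783, 0.1194]
tool_rot: [[1.0, 0.014, 0.0], [0.014, -1.0, -0.0], [0.0, 0.0, -1.0]]
ft_force: [0.4, -1.0, 0.8]
grip_width: 0.0
gripper_force: 0.0
```

Call:
drive_tool(
  offset=[
    [0, 0, 0.4],
    [0, 0, 0.4],
    [0, 0, 0.4],
    [0, 0, 0.4],
    [0, 0, 0.4],
    [0.1, 0, 0],
    [0.1, 0, 0],
    [0.1, 0, 0],
    [0.1, 0, 0],
    [0.1, 0, 0],
  ],
  turn=[
    [0, 0, 0],
    [0, 0, 0],
    [0, 0, 0],
    [0, 0, 0],
    [0, 0, 0],
    [0, 0, 0],
    [0, 0, 0],
    [0, 0, 0],
    [0, 0, 0],
    [0, 0, 0],
  ],
  hand=[0, 0, 0, 0, 0, 0, 0, 0, 0, 0],
)

```text
time_s: 11.55
position: [0.5011, -0.1785, 0.0395]
tool_rot: [[1.0, 0.014, -0.0], [0.014, -1.0, -0.0], [-0.0, 0.0, -1.0]]
ft_force: [-3.2, -1.2, 0.8]
grip_width: -0.0002
gripper_force: 0.0
```

Call:
drive_tool(
  offset=[
    [0.04, 0, 0],
    [0.04, 0, 0],
    [0.04, 0, 0],
    [0.04, 0, 0],
    [0.04, 0, 0],
    [0.04, 0, 0],
    [0.04, 0, 0],
    [0.04, 0, 0],
    [0.04, 0, 0],
    [0, 0, 0],
  ],
  turn=[
    [0, 0, 0],
    [0, 0, 0],
    [0, 0, 0],
    [0, 0, 0],
    [0, 0, 0],
    [0, 0, 0],
    [0, 0, 0],
    [0, 0, 0],
    [0, 0, 0],
    [0, 0, 0],
  ],
  hand=[0, 0, 0, 0, 0, 0, 0, 0, 0, 0],
)

```text
time_s: 12.8
position: [0.5156, -0.178, 0.0393]
tool_rot: [[1.0, 0.014, 0.0], [0.014, -1.0, 0.0], [0.0, -0.0, -1.0]]
ft_force: [-1.9, 1.1, 0.9]
grip_width: 0.0004
gripper_force: 0.0
```

```bash
python3 -c "
from h import *
go(.485,-.1755,.12)
a=get_image('top');cv2.imwrite('pics/t4f.png',a);cv2.imwrite('pics/t4.png',cv2.resize(a[160:260,330:530],None,fx=4,fy=4,interpolation=cv2.INTER_CUBIC))"; python3 org.py pics/t4f.png
```

```text
t 12.8 pos [ 0.5156 -0.178   0.0393] yaw 0.82 w 0.0003780223245421787 F [-1.9   1.09  0.86]
units total [-0.76 -0.07 -2.02]
ctr [ 579.1 -115.3] size [145.3 100.7] heading 89.47 lane xy -114.6 1.0
```

View pics/t4.png

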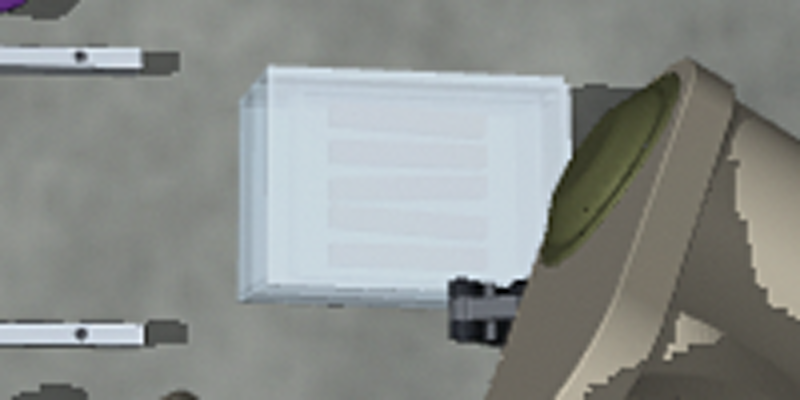

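Call:
drive_tool(
  offset=[
    [-0.2, 0, 0],
    [-0.3, 0, 0],
    [-0.3, 0, -0.3],
    [0, 0, -0.6],
    [0, 0, -0.6],
    [0, 0, -0.6],
    [0, 0, 0],
    [0, 0, 0],
    [0, 0, 0],
    [0, 0, 0],
  ],
  turn=[
    [0, 0, 0],
    [0, 0, 0],
    [0, 0, 0],
    [0, 0, 0],
    [0, 0, 0],
    [0, 0, -1],
    [0, 0, -1],
    [0, 0, -1],
    [0, 0, -1],
    [0, 0, -1],
  ],
  hand=[0, 0, 0, 0, 0, 0, 0, 0, 0, 0],
)

```text
time_s: 14.1
position: [0.4828, -0.1788, 0.1242]
tool_rot: [[0.857, 0.515, 0.001], [0.515, -0.857, -0.0], [0.0, 0.001, -1.0]]
ft_force: [0.6, 0.8, 0.4]
grip_width: -0.0001
gripper_force: 0.0
```

Call:
drive_tool(
  offset=[
    [0, 0, 0],
    [0, 0, 0],
    [0, 0, 0],
    [0, 0, 0],
    [0, 0, 0],
    [0, 0, 0],
    [0, 0, 0],
    [0, 0, 0],
    [0, 0, 0],
    [0, 0, 0],
  ],
  turn=[
    [0, 0, -1],
    [0, 0, -1],
    [0, 0, -1],
    [0, 0, -1],
    [0, 0, -1],
    [0, 0, -1],
    [0, 0, -1],
    [0, 0, -1],
    [0, 0, -1],
    [0, 0, -1],
  ],
  hand=[0, 0, 0, 0, 0, 0.55, 0.55, 0.55, 0.55, 0.55],
)

```text
time_s: 15.35
position: [0.4828, -0.1788, 0.1242]
tool_rot: [[-0.017, 1.0, 0.001], [1.0, 0.017, -0.0], [-0.0, 0.001, -1.0]]
ft_force: [0.1, -0.5, 0.2]
grip_width: 0.0464
gripper_force: 0.0
```

```bash
python3 -c "
from h import *
go(.5818,-.24,.12)"; python3 org.py
```

```text
t 15.35 pos [ 0.4828 -0.1788  0.1242] yaw 91.0 w 0.046395359298181 F [ 0.14 -0.52  0.24]
units total [-1.57  2.45  0.11]
ctr [ 579.3 -115.7] size [144.5 100.2] heading 89.48 lane xy -115.0 0.8
```

Call:
drive_tool(
  offset=[
    [-0.4, 0, 0],
    [-0.4, 0, 0],
    [-0.4, 0.4, 0],
    [-0.37, 0.4, 0],
    [0, 0.4, 0],
    [0, 0.4, 0],
    [0, 0.4, 0],
    [0, 0.3, 0],
    [0, 0.15, 0],
    [0, 0, 0],
  ],
  turn=[
    [0, 0, 0],
    [0, 0, 0],
    [0, 0, 0],
    [0, 0, 0],
    [0, 0, 0],
    [0, 0, 0],
    [0, 0, 0],
    [0, 0, 0],
    [0, 0, 0],
    [0, 0, 0],
  ],
  hand=[0.55, 0.55, 0.55, 0.55, 0.55, 0.55, 0.55, 0.55, 0.55, 0.55],
)

```text
time_s: 16.65
position: [0.5823, -0.2403, 0.1232]
tool_rot: [[-0.014, 1.0, -0.0], [1.0, 0.014, 0.0], [0.0, -0.0, -1.0]]
ft_force: [0.6, 0.0, -0.5]
grip_width: 0.0469
gripper_force: 0.0
```

```bash
python3 -c "
from h import *
go(.5818,-.24,.038)
cv2.imwrite('pics/w5.png',get_image('wrist'))"; python3 org.py
```

```text
t 16.65 pos [ 0.5823 -0.2403  0.1232] yaw 90.81 w 0.04693413069129131 F [ 0.61  0.04 -0.49]
units total [ 0.01 -0.01  2.13]
ctr [ 579.3 -115.7] size [145.5 100.6] heading 89.73 lane xy -115.0 0.8
```

View pics/w5.png

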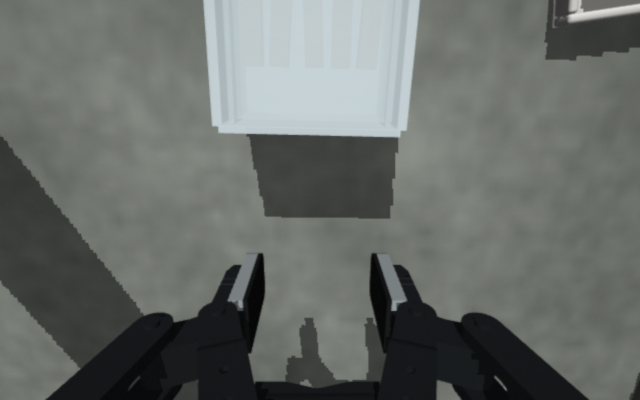

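Call:
drive_tool(
  offset=[
    [0, 0, 0.35],
    [0, 0, 0.35],
    [0, 0, 0.35],
    [0, 0, 0.35],
    [0, 0, 0.35],
    [0, 0, 0.35],
    [0.2, 0, 0],
    [0.2, 0, 0],
    [0.2, 0, 0],
    [0.2, 0, 0],
  ],
  turn=[
    [0, 0, 0],
    [0, 0, 0],
    [0, 0, 0],
    [0, 0, 0],
    [0, 0, 0],
    [0, 0, 0],
    [0, 0, 0],
    [0, 0, 0],
    [0, 0, 0],
    [0, 0, 0],
  ],
  hand=[0.55, 0.55, 0.55, 0.55, 0.55, 0.55, 0.55, 0.55, 0.55, 0.55],
)

```text
time_s: 18.0
position: [0.582, -0.2075, 0.0398]
tool_rot: [[-0.015, 1.0, 0.001], [1.0, 0.015, -0.0], [-0.0, 0.001, -1.0]]
ft_force: [-0.8, -0.3, -0.1]
grip_width: 0.0469
gripper_force: 0.0
```

Call:
drive_tool(
  offset=[
    [0.1, 0, 0],
    [0.1, 0, 0],
    [0.1, 0, 0],
    [0.1, 0, 0],
    [0.1, 0, 0],
    [0.1, 0, 0],
    [0.1, 0, 0],
    [0.1, 0, 0],
    [0.1, 0, 0],
    [0.1, 0, 0],
  ],
  turn=[
    [0, 0, 0],
    [0, 0, 0],
    [0, 0, 0],
    [0, 0, 0],
    [0, 0, 0],
    [0, 0, 0],
    [0, 0, 0],
    [0, 0, 0],
    [0, 0, 0],
    [0, 0, 0],
  ],
  hand=[0.55, 0.55, 0.55, 0.55, 0.55, 0.55, 0.55, 0.55, 0.55, 0.55],
)

```text
time_s: 19.25
position: [0.5813, -0.168, 0.0394]
tool_rot: [[-0.014, 1.0, 0.0], [1.0, 0.014, -0.0], [-0.0, 0.0, -1.0]]
ft_force: [0.1, -6.2, 0.7]
grip_width: 0.0468
gripper_force: 2.5
```

```bash
python3 -c "
from h import *
go(.5785,.028,.038)
a=get_image('top');cv2.imwrite('pics/t6f.png',a);cv2.imwrite('pics/t6.png',cv2.resize(a[150:280,250:510],None,fx=3,fy=3,interpolation=cv2.INTER_CUBIC))"; python3 org.py pics/t6f.png
```

```text
t 19.25 pos [ 0.5813 -0.168   0.0394] yaw 90.82 w 0.04681422658052607 F [ 0.13 -6.24  0.67]
units total [4.9  0.   0.03]
ctr [577.  -83.3] size [100.3 140. ] heading 90.83 lane xy -82.5 2.6
```

View pics/t6.png

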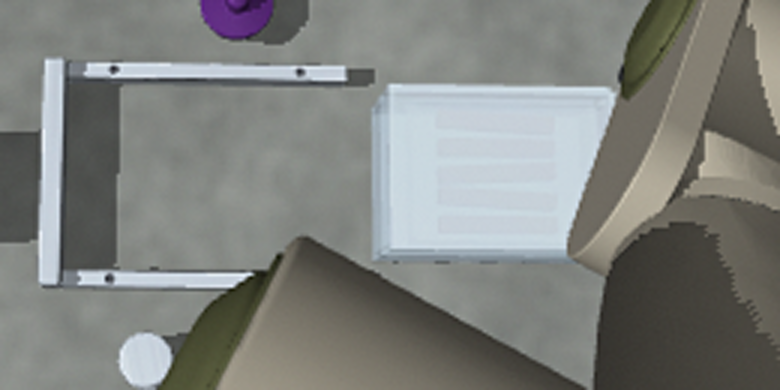

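Call:
drive_tool(
  offset=[
    [0.12, 0.01, 0],
    [0.12, 0.01, 0],
    [0.12, 0.01, 0],
    [0.12, 0.01, 0],
    [0.12, 0.01, 0],
    [0.12, 0, 0],
    [0.12, 0, 0],
    [0.12, 0, 0],
    [0.12, 0, 0],
    [0.12, 0, 0],
  ],
  turn=[
    [0, 0, 0],
    [0, 0, 0],
    [0, 0, 0],
    [0, 0, 0],
    [0, 0, 0],
    [0, 0, 0],
    [0, 0, 0],
    [0, 0, 0],
    [0, 0, 0],
    [0, 0, 0],
  ],
  hand=[0.55, 0.55, 0.55, 0.55, 0.55, 0.55, 0.55, 0.55, 0.55, 0.55],
)

```text
time_s: 20.55
position: [0.5825, -0.1201, 0.0394]
tool_rot: [[-0.014, 1.0, -0.0], [1.0, 0.014, -0.0], [-0.0, -0.0, -1.0]]
ft_force: [1.2, -5.1, 0.8]
grip_width: 0.047
gripper_force: 2.7
```

```bash
python3 -c "
from h import *
go(.5785,.028,.038)
a=get_image('top');cv2.imwrite('pics/t7f.png',a);cv2.imwrite('pics/t7.png',cv2.resize(a[150:280,250:510],None,fx=3,fy=3,interpolation=cv2.INTER_CUBIC))"; python3 org.py pics/t7f.png
```

```text
t 20.55 pos [ 0.5825 -0.1201  0.0394] yaw 90.82 w 0.04698926785867354 F [ 1.17 -5.06  0.79]
units total [ 3.7  -0.05  0.03]
ctr [580.5 -29.2] size [128.5 110.9] heading 89.27 lane xy -28.5 -1.6
```

View pics/t7.png

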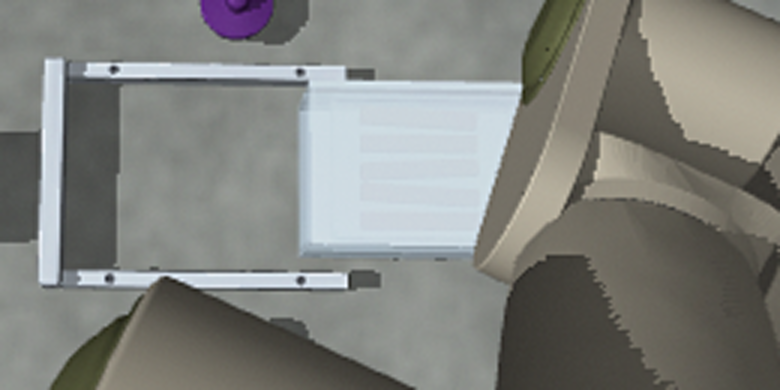

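```bash
python3 -c "
from h import *
c=camera_info('top');P=lambda u,v,z:ray(c,(250+(u+.5)/3-.5,150+(v+.5)/3-.5),z)
for p in [(316,81,.08),(518,84,.08),(310,247,.08),(470,249,.08),(300,254,0.0),(460,260,.0)]: q=P(*p);print(p,q.round(4),'lat',(1e3*(.5785-.014*q[1]-q[0])).round(1))
a=cv2.imread('pics/t7f.png')
for x in(360,380,400): print(a[225:242,x].sum(1)//3, a[170:184,x].sum(1)//3)
"
```

```text
(316, 81, 0.08) [0.6266 0.0256] lat -48.4
(518, 84, 0.08) [ 0.6284 -0.0977] lat -48.5
(310, 247, 0.08) [0.5256 0.0281] lat 52.5
(470, 249, 0.08) [ 0.5268 -0.0675] lat 52.6
(300, 254, 0.0) [0.5296 0.0271] lat 48.5
(460, 260, 0.0) [ 0.5284 -0.0769] lat 51.2
[215 216 215 215 216 219 195 175 162 138 139 132 134 133 127 103 229] [137 145 223 207 209 209 208 215 214 199 197 208 208 209]
[211 212 218 217 213 216 218 173 176 131 141 134 137 138 139 139 137] [147 146 143 143 141 134 144 220 217 210 196 208 211 204]
[212 210 217 217 213 215 217 160 176 141 138 131 137 137 135 136 135] [139 140 140 141 142 141 145 201 219 215 193 199 212 208]
```

Call:
drive_tool(
  offset=[
    [0.12, 0.005, 0],
    [0.12, 0.005, 0],
    [0.12, 0.005, 0],
    [0.12, 0.005, 0],
    [0.12, 0.005, 0],
    [0.12, 0, 0],
    [0.12, 0, 0],
    [0.12, 0, 0],
    [0.12, 0, 0],
    [0.12, 0, 0],
  ],
  turn=[
    [0, 0, 0],
    [0, 0, 0],
    [0, 0, 0],
    [0, 0, 0],
    [0, 0, 0],
    [0, 0, 0],
    [0, 0, 0],
    [0, 0, 0],
    [0, 0, 0],
    [0, 0, 0],
  ],
  hand=[0.55, 0.55, 0.55, 0.55, 0.55, 0.55, 0.55, 0.55, 0.55, 0.55],
)

```text
time_s: 21.85
position: [0.5828, -0.0722, 0.0394]
tool_rot: [[-0.014, 1.0, -0.0], [1.0, 0.014, -0.0], [-0.0, -0.0, -1.0]]
ft_force: [-0.6, -5.4, 2.0]
grip_width: 0.0474
gripper_force: 2.8
```

Call:
drive_tool(
  offset=[
    [0.12, 0, 0],
    [0.12, 0, 0],
    [0.12, 0, 0],
    [0.12, 0, 0],
    [0.12, 0, 0],
    [0.12, 0, 0],
    [0.12, 0, 0],
    [0.12, 0, 0],
    [0.12, 0, 0],
    [0.12, 0, 0],
  ],
  turn=[
    [0, 0, 0],
    [0, 0, 0],
    [0, 0, 0],
    [0, 0, 0],
    [0, 0, 0],
    [0, 0, 0],
    [0, 0, 0],
    [0, 0, 0],
    [0, 0, 0],
    [0, 0, 0],
  ],
  hand=[0.55, 0.55, 0.55, 0.55, 0.55, 0.55, 0.55, 0.55, 0.55, 0.55],
)

```text
time_s: 23.1
position: [0.5821, -0.0242, 0.0394]
tool_rot: [[-0.014, 1.0, -0.0], [1.0, 0.014, -0.0], [-0.0, -0.0, -1.0]]
ft_force: [-1.1, -5.2, 0.8]
grip_width: 0.0469
gripper_force: 2.8
```

```bash
python3 -c "
from h import *
go(.5785,.028,.038)
a=get_image('top');cv2.imwrite('pics/t8.png',cv2.resize(a[150:280,250:510],None,fx=3,fy=3,interpolation=cv2.INTER_CUBIC))"
```

```text
t 23.1 pos [ 0.5821 -0.0242  0.0394] yaw 90.82 w 0.04686326577006832 F [-1.12 -5.18  0.85]
units total [ 1.31 -0.07  0.03]
```

View pics/t8.png

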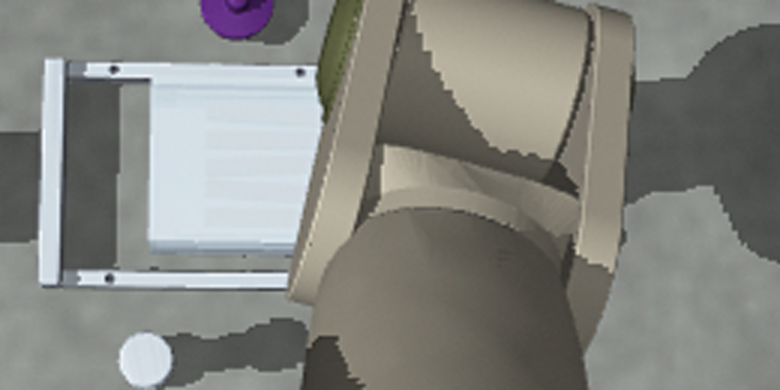

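Call:
drive_tool(
  offset=[
    [0.12, 0, 0],
    [0.12, 0, 0],
    [0.12, 0, 0],
    [0.12, 0, 0],
    [0.12, 0, 0],
    [0.12, 0, 0],
    [0.12, 0, 0],
    [0.12, 0, 0],
    [0.1, 0, 0],
    [0.05, 0, 0],
  ],
  turn=[
    [0, 0, 0],
    [0, 0, 0],
    [0, 0, 0],
    [0, 0, 0],
    [0, 0, 0],
    [0, 0, 0],
    [0, 0, 0],
    [0, 0, 0],
    [0, 0, 0],
    [0, 0, 0],
  ],
  hand=[0.55, 0.55, 0.55, 0.55, 0.55, 0.55, 0.55, 0.55, 0.55, 0.55],
)

```text
time_s: 24.4
position: [0.5814, 0.0202, 0.0394]
tool_rot: [[-0.014, 1.0, -0.0], [1.0, 0.014, -0.0], [-0.0, -0.0, -1.0]]
ft_force: [-1.2, -5.7, 1.9]
grip_width: 0.047
gripper_force: 3.0
```

Call:
drive_tool(
  offset=[
    [0.03, 0, 0],
    [0.03, 0, 0],
    [0.02, 0, 0],
    [0.02, 0, 0],
    [0.02, 0, 0],
    [0, 0, 0],
    [0, 0, 0],
    [0, 0, 0],
    [0, 0, 0],
    [0, 0, 0],
  ],
  turn=[
    [0, 0, 0],
    [0, 0, 0],
    [0, 0, 0],
    [0, 0, 0],
    [0, 0, 0],
    [0, 0, 0],
    [0, 0, 0],
    [0, 0, 0],
    [0, 0, 0],
    [0, 0, 0],
  ],
  hand=[0.55, 0.55, 0.55, 0.55, 0.55, 0.55, 0.55, 0.55, 0.55, 0.55],
)

```text
time_s: 25.65
position: [0.5814, 0.0248, 0.0394]
tool_rot: [[-0.014, 1.0, -0.0], [1.0, 0.014, -0.0], [-0.0, -0.0, -1.0]]
ft_force: [-0.0, -5.3, 0.6]
grip_width: 0.0467
gripper_force: 2.6
```

Call:
drive_tool(
  offset=[
    [0.02, 0, 0],
    [0.02, 0, 0],
    [0.02, 0, 0],
    [0.02, 0, 0],
    [0.02, 0, 0],
    [0, 0, 0],
    [0, 0, 0],
    [0, 0, 0],
    [0, 0, 0],
    [0, 0, 0],
  ],
  turn=[
    [0, 0, 0],
    [0, 0, 0],
    [0, 0, 0],
    [0, 0, 0],
    [0, 0, 0],
    [0, 0, 0],
    [0, 0, 0],
    [0, 0, 0],
    [0, 0, 0],
    [0, 0, 0],
  ],
  hand=[0.55, 0.55, 0.55, 0.55, 0.55, 0.55, 0.55, 0.55, 0.55, 0.55],
)

```text
time_s: 26.9
position: [0.5813, 0.0289, 0.0394]
tool_rot: [[-0.014, 1.0, -0.0], [1.0, 0.014, -0.0], [-0.0, -0.0, -1.0]]
ft_force: [-0.7, -5.2, 2.1]
grip_width: 0.0472
gripper_force: 2.6
```

```bash
python3 - <<'E'
from h import *
go(.5785,.028,.038)
a=get_image('top');c=camera_info('top')
for v in(190,210,225): print(v,a[v,262:300].sum(1)//3)
for lx in(.165,.18): print([proj(c,[.5785+d-.014*lx,lx,z]).round(1) for d in(-.05,0,.05) for z in(.034,.08)])
E
```

```text
t 26.9 pos [0.5813 0.0289 0.0394] yaw 90.82 w 0.04720747265582163 F [-0.72 -5.19  2.08]
units total [-0.02 -0.07  0.03]
190 [127 139 215 218 215 213 211 212 217 219 220 209 212 217 221 221 221 221
 219 218 220 220 220 220 220 220 220 220 221 219 220 220 220 220 218 218
 218 216]
210 [ 88 149 223 217 216 214 213 215 221 220 215 213 213 222 220 222 221 222
 221 219 222 222 222 222 221 221 221 220 216 216 217 216 216 216 216 217
 217 216]
225 [104 208 215 216 216 217 214 216 221 221 210 213 216 221 221 221 221 222
 221 220 222 221 223 222 222 221 221 221 221 220 220 221 220 220 221 221
 220 220]
[array([277.4, 232.4]), array([276. , 229.7]), array([278.4, 205.9]), array([277.1, 201.9]), array([279.4, 179.9]), array([278.2, 174.6])]
[array([269.4, 232.3]), array([267.6, 229.6]), array([270.4, 205.8]), array([268.7, 201.8]), array([271.5, 179.8]), array([269.9, 174.5])]
```

Call:
drive_tool(
  offset=[
    [0.01, 0, 0],
    [0.01, 0, 0],
    [0.01, 0, 0],
    [0.01, 0, 0],
    [0.01, 0, 0],
    [0, 0, 0],
    [0, 0, 0],
    [0, 0, 0],
    [0, 0, 0],
    [0, 0, 0],
  ],
  turn=[
    [0, 0, 0],
    [0, 0, 0],
    [0, 0, 0],
    [0, 0, 0],
    [0, 0, 0],
    [0, 0, 0],
    [0, 0, 0],
    [0, 0, 0],
    [0, 0, 0],
    [0, 0, 0],
  ],
  hand=[0.55, 0.55, 0.55, 0.55, 0.55, 0.55, 0.55, 0.55, 0.55, 0.55],
)

```text
time_s: 28.2
position: [0.5813, 0.0305, 0.0394]
tool_rot: [[-0.014, 1.0, -0.0], [1.0, 0.014, -0.001], [-0.001, -0.0, -1.0]]
ft_force: [0.7, -7.1, 1.8]
grip_width: 0.0473
gripper_force: 3.7
```

Call:
drive_tool(
  offset=[
    [0.01, 0, 0],
    [0.01, 0, 0],
    [0.01, 0, 0],
    [0, 0, 0],
    [0, 0, 0],
    [0, 0, 0],
    [0, 0, 0],
    [0, 0, 0],
    [0, 0, 0],
    [0, 0, 0],
  ],
  turn=[
    [0, 0, 0],
    [0, 0, 0],
    [0, 0, 0],
    [0, 0, 0],
    [0, 0, 0],
    [0, 0, 0],
    [0, 0, 0],
    [0, 0, 0],
    [0, 0, 0],
    [0, 0, 0],
  ],
  hand=[0.55, 0.55, 0.55, 0.55, 0.55, 0.55, 0.55, 0.55, 0.55, 0.55],
)

```text
time_s: 29.45
position: [0.5813, 0.0305, 0.0395]
tool_rot: [[-0.014, 1.0, -0.001], [1.0, 0.014, -0.003], [-0.003, -0.001, -1.0]]
ft_force: [-1.0, -14.3, 2.0]
grip_width: 0.0468
gripper_force: 6.8
```

Home: the force rises with no further motion. Now I back straight off and lift clear.

Call:
drive_tool(
  offset=[
    [-0.1, 0, 0],
    [-0.2, 0, 0],
    [-0.3, 0, 0],
    [-0.4, 0, 0],
    [-0.4, 0, 0],
    [-0.4, 0, -0.5],
    [-0.4, 0, -0.8],
    [-0.4, 0, -0.8],
    [-0.4, 0, -0.5],
    [0, 0, 0],
  ],
  turn=[
    [0, 0, 0],
    [0, 0, 0],
    [0, 0, 0],
    [0, 0, 0],
    [0, 0, 0],
    [0, 0, 0],
    [0, 0, 0],
    [0, 0, 0],
    [0, 0, 0],
    [0, 0, 0],
  ],
  hand=[0.55, 0.55, 0.55, 0.55, 0.55, 0.55, 0.55, 0.55, 0.55, 0.55],
)

```text
time_s: 30.7
position: [0.5836, -0.0893, 0.1445]
tool_rot: [[-0.012, 1.0, 0.003], [1.0, 0.012, -0.001], [-0.001, 0.003, -1.0]]
ft_force: [0.3, 0.9, -0.1]
grip_width: 0.0468
gripper_force: 0.0
```

Call:
drive_tool(
  offset=[
    [-0.6, 0, 0],
    [-0.6, 0, 0],
    [-0.6, 0, 0],
    [-0.6, 0, 0],
    [0, 0, 0],
    [0, 0, 0],
    [0, 0, 0],
    [0, 0, 0],
    [0, 0, 0],
    [0, 0, 0],
  ],
  turn=[
    [0, 0, 0],
    [0, 0, 0],
    [0, 0, 0],
    [0, 0, 0],
    [0, 0, 0],
    [0, 0, 0],
    [0, 0, 0],
    [0, 0, 0],
    [0, 0, 0],
    [0, 0, 0],
  ],
  hand=[0.55, 0.55, 0.55, 0.55, 0.55, 0.55, 0.55, 0.55, 0.55, 0.55],
)

```text
time_s: 31.95
position: [0.5845, -0.1836, 0.1434]
tool_rot: [[-0.015, 1.0, 0.0], [1.0, 0.015, -0.0], [-0.0, 0.0, -1.0]]
ft_force: [0.5, 0.7, -0.2]
grip_width: 0.0473
gripper_force: 0.0
```

```bash
python3 - <<'E'
from h import *
go(.5785,.028,.038)
a=get_image('top');c=camera_info('top');cv2.imwrite('pics/t9.png',a)
for v in(195,215): print(v,a[v,345:375].sum(1)//3)
print([proj(c,[.5785+d,l,z]).round(1) for d in(-.02,.02) for l,z in((.040,.08),(.04,.076),(.04,0))])
E
```

```text
t 31.95 pos [ 0.5845 -0.1836  0.1434] yaw 90.83 w 0.04734647641423268 F [ 0.51  0.73 -0.23]
units total [ 5.29 -0.07  2.63]
195 [208 201 133  72  77  78  78  79  77  77  77  77  77  76  77  77  76  76
  77  77  78  76  76  76  75  75  77  76  78  76]
215 [209 202 134  70  74  76  76  77  76  77  76  77  77  77  77  77  79  77
  76  76  76  76  76  76  75  77  74  74  74  75]
[array([346.6, 213.5]), array([346.4, 213.8]), array([343.3, 219.4]), array([346.9, 191.6]), array([346.7, 192. ]), array([343.6, 199.2])]
```

```bash
python3 -c "
from rig import env
print(env.close_job())"
```

```text
the job is handed in; nothing more can be done
None
```

The organiser is home against the stop, straight and about 2 mm off the lane's centre line with its drawer shut, and the gripper is clear; I handed it in at 32 s, but no verdict came back, and I viewed 11 pictures, one over the limit of 10.

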